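# Pack the fittings case, close it with its nested lids and take off the transit cover

## Task

Complete the row of fittings in the grey case by standing the brass plug and the brass cap upright on the white spots of the two empty end pockets, one in each, leaving the nipple in the middle. Then pick up the sealing lid by its black knob, with the orange transit cover still nested on it, lower the pair together squarely onto the case until the lid is fully home, and let go of it. Finally take the orange cover by its collar and lift it straight up, alone, well clear of the knob, leaving the sealing lid undisturbed in its seat and the other things on the cart alone; finish while holding the cover level, still and straight above the case.

Things in the scene. Friction and masses are not known exactly. Their poses are not given: they have to be found in the camera images.
- case: open grey plastic case fixed to the cart, outside 108 (its x) x 170 (its y) x 52 mm high, walls and floor 4 mm; two low ribs (3 mm thick, tops 14 mm above the underside) at y = +27 and -27 mm make three pockets in a row along y. Origin: centre of its underside, z up. Inside there is finger room when closing along its x (open no wider than 60 mm there)
- pocket0 (a point): floor centre of the empty end pocket at the case's +y (54 mm from the middle), marked with a white disc of 48 mm; 4 mm above the case's underside, axes as the case's. Pocket 100 mm (x) by 51 mm (y). A piece must stand within 14 mm of it along x and 10 mm along y
- pocket1 (a point): the same for the middle pocket, which already holds the nipple
- pocket2 (a point): the same for the empty end pocket at -y of the case
- plug: brass pipe plug standing on its hexagon: hexagon 12 mm high, 35 mm across flats (flats face its +y and -y and every 60 degrees from there), 41 mm across corners; above it a threaded round 33 mm in diameter up to 31 mm. 80 g. Origin: centre of its underside
- cap: brass hexagonal pipe cap, 25 mm high with a domed top, 41 mm across flats (flats face its +x and -x and every 60 degrees from there), 47 mm across corners, open below. 70 g. Origin: centre of its underside
- nipple: brass hex nipple, 35x31x40 mm, already standing in the middle pocket; it stays there. Origin: centre of its underside
- inner_lid: aluminium sealing lid, about 0.3 kg, starts on the cart with the orange cover nested on it, long side roughly parallel to the case's. Rounded gasket at its z 0-8 mm, 96 x 158 mm, enters the case with 2 mm play; plate 114 (x) x 176 (y) mm at z 8-13 rests on the rim. Origin: gasket's underside centre. Home: origin 44 mm above the case's underside, axes along the case's (or half a turn)
- inner_knob (a point): centre of the sealing lid's black knob, 52 mm above that lid's origin: a block 22 mm (x) x 28 mm (y), from z 38 to 66 mm of the lid's frame, on a round stem of 14 mm. It stands up through the cover's collar, whose top is level with the knob's lower end
- outer_lid: orange plastic transit cover, about 0.16 kg: plate 124 (x) x 186 (y) mm, 3 mm thick, with a collar on top and a skirt 9 mm down that surrounds the sealing lid's plate with 2 mm play. Origin: centre of the plate's underside; nested, it rests on the sealing lid's plate, 13 mm above that lid's origin, axes alike. It must rise 62 mm from there for its skirt to pass the knob's top
- outer_collar (a point): centre of the cover's square collar, 14 mm above the cover's origin; collar 54 x 54 mm outside, 46 mm inside, sides along the cover's x and y, from the plate's top (3 mm) to 25 mm above the cover's origin
- tee: brass tee, 56x66x45 mm, a loose bystander
- gauge: black pressure gauge lying face up, 88x63x24 mm, a loose bystander
Mind the look-alikes: they are no part of the job. Leave any pink look-alike of the cap alone.

How it is judged:
On the way, in this order (a step that is already met when the one before it is completed fails the run):
1. plug and cap stand released in the two end pockets, nipple in the middle one ((((x of plug in the frame of pocket0 between -0.014 and 0.014 m and y of plug in the frame of pocket0 between -0.01 and 0.01 m and z of plug in the frame of pocket0 between -0.004 and 0.006 m and angle between plug's own z axis and vertical below 0.15 rad) and (x of cap in the frame of pocket2 between -0.014 and 0.014 m and y of cap in the frame of pocket2 between -0.01 and 0.01 m and z of cap in the frame of pocket2 between -0.004 and 0.006 m and angle between cap's own z axis and vertical below 0.15 rad)) or ((x of plug in the frame of pocket2 between -0.014 and 0.014 m and y of plug in the frame of pocket2 between -0.01 and 0.01 m and z of plug in the frame of pocket2 between -0.004 and 0.006 m and angle between plug's own z axis and vertical below 0.15 rad) and (x of cap in the frame of pocket0 between -0.014 and 0.014 m and y of cap in the frame of pocket0 between -0.01 and 0.01 m and z of cap in the frame of pocket0 between -0.004 and 0.006 m and angle between cap's own z axis and vertical below 0.15 rad))) and x of nipple in the frame of pocket1 between -0.014 and 0.014 m and y of nipple in the frame of pocket1 between -0.01 and 0.01 m and z of nipple in the frame of pocket1 between -0.004 and 0.006 m and angle between nipple's own z axis and vertical below 0.15 rad and contact force between the fingers and plug below 0.05 N and contact force between the fingers and cap below 0.05 N), for 0.2 s.
2. sealing lid fully home on the case, cover still nested on it, knob released (horizontal distance between inner_lid and case below 0.006 m and z of inner_lid in the frame of case below 0.0475 m and angle between inner_lid's own z axis and vertical below 0.04 rad and angle between the x axis of inner_lid and the x axis of case, either way round below 0.08 rad and z of outer_lid in the frame of inner_lid below 0.018 m and contact force between the fingers and inner_lid below 0.05 N), for 0.2 s.
At the end, for the whole second after the job is handed in: All three fittings upright, one per pocket (14 mm along x, 10 mm along y); sealing lid home (6 mm sideways, 3.5 mm high, square); fingers hold the cover level (0.12 rad), still, 72 mm or more above its nested place, within 50 mm of straight above the case, touching neither ((((x of plug in the frame of pocket0 between -0.014 and 0.014 m and y of plug in the frame of pocket0 between -0.01 and 0.01 m and z of plug in the frame of pocket0 between -0.004 and 0.006 m and angle between plug's own z axis and vertical below 0.15 rad) and (x of cap in the frame of pocket2 between -0.014 and 0.014 m and y of cap in the frame of pocket2 between -0.01 and 0.01 m and z of cap in the frame of pocket2 between -0.004 and 0.006 m and angle between cap's own z axis and vertical below 0.15 rad)) or ((x of plug in the frame of pocket2 between -0.014 and 0.014 m and y of plug in the frame of pocket2 between -0.01 and 0.01 m and z of plug in the frame of pocket2 between -0.004 and 0.006 m and angle between plug's own z axis and vertical below 0.15 rad) and (x of cap in the frame of pocket0 between -0.014 and 0.014 m and y of cap in the frame of pocket0 between -0.01 and 0.01 m and z of cap in the frame of pocket0 between -0.004 and 0.006 m and angle between cap's own z axis and vertical below 0.15 rad))) and x of nipple in the frame of pocket1 between -0.014 and 0.014 m and y of nipple in the frame of pocket1 between -0.01 and 0.01 m and z of nipple in the frame of pocket1 between -0.004 and 0.006 m and angle between nipple's own z axis and vertical below 0.15 rad and horizontal distance between inner_lid and case below 0.006 m and z of inner_lid in the frame of case below 0.0475 m and angle between inner_lid's own z axis and vertical below 0.04 rad and angle between the x axis of inner_lid and the x axis of case, either way round below 0.08 rad and linear speed of inner_lid below 0.02 m/s and z of outer_lid in the frame of inner_lid above 0.085 m and horizontal distance between outer_lid and case below 0.05 m and angle between outer_lid's own z axis and vertical below 0.12 rad and linear speed of outer_lid below 0.03 m/s and contact force between the fingers and outer_lid above 0.5 N and contact force between each of outer_lid, the arm and inner_lid below 0.05 N and contact force between outer_lid and case below 0.05 N); the arm keeps its last pose, push and grip.
It fails at once if the cover comes off the sealing lid (more than 12 mm) while the lid is not home in its seat (z of outer_lid in the frame of inner_lid above 0.025 m and not (horizontal distance between inner_lid and case below 0.006 m and z of inner_lid in the frame of case below 0.0475 m and angle between inner_lid's own z axis and vertical below 0.04 rad and angle between the x axis of inner_lid and the x axis of case, either way round below 0.08 rad)).
It fails at once if the lids are dropped onto the case (horizontal distance between inner_lid and case below 0.08 m and z of inner_lid in the frame of case above 0.052 m and contact force between the fingers and inner_lid below 0.02 N and linear speed of inner_lid above 0.2 m/s).
It fails at once if a bystander is shifted by more than 30 mm (distance of any of tee, gauge from where it was at the start of the episode above 0.03 m).
It also fails if it takes over 72 s, if anything falls off the work surface, if the arm or the gripper's body presses on something with over 40 N, if the wrist force passes 120 N, or if a joint passes its speed limit or range.

## Robot

A 6-joint arm with a two-finger parallel gripper is mounted at the origin on a cart in front of the work surface, level with it; the furniture and walls round the work are solid. World frame = base frame: x ahead of the robot, y to its left, z up, the work surface at z = 0. Lengths are in m, angles in rad, forces in N, time in s.
With the tool pointing down it reaches from about 0.3 to 0.775 m from the base axis. Payload 14.6 kg.
Tool frame: the origin (TCP) lies at the very end of the fingers, on their centre line; the grasp point (between the pads) lies 19 mm behind it; z points along the fingers, y is the line along which they close (so a half turn about z gives the same grasp; the last joint's range is limited). The gripper opens to 94 mm and grips with 3 to 60 N. Pads are 16 mm wide; open, the fingers measure 119 mm over their backs; the gripper's body (75 mm by 177 mm) begins 78 mm behind the grasp point.
Start: joints at [-1.338, 0.3, 1.521, -0, 1.321, -0.067], TCP at [0.162, -0.525, 0.205] pointing down, gripper open.
Joint ranges: [-3.03, 3.03], [-0.79, 2.21], [0.23, 2.52], [-1.04, 4.18], [0, 3.07], [-2.55, 2.55]. Speed limits (rad/s): [2.22, 2.22, 2.57, 3.14, 3.14, 3.14].

## Interface

Orientations are given as [roll, pitch, yaw] about the fixed x, y, z axes, in that order (R = Rz(yaw) Ry(pitch) Rx(roll)).
In Python, from station import ctrl, cams gives the robot as it stands. The module is installed in compiled form; this text tells all that it offers.
- The arm moves only by the tool arm_command, never from a script. Its argument "plan" is a list that holds one entry, the list of rows, each a list of 7 numbers: the shift along the tool's x, y, z in fractions of the full range, 1 being 1000 mm, then the turn, a rotation vector about the tool's x, y, z in a scale on which 1.0 is 4 rad, then the closure, from -1 (fully open) to 1 (shut). A call has 1 to 12 rows; each row is the pose to reach, as a shift and turn from the pose commanded when the call began, along the tool's axes at that moment; what a row does not reach only later rows make up. A row lasts 1/10 s, in which the tool goes at most 50 mm and 8.59 degrees, less where a joint would pass 70% of its speed; a pose out of reach is approached as far as the arm can. A call with a gripper value outside its range is refused whole. The fingers move at their own pace and stop on an object; "squeeze" is the grip in N (left out, the last holds). Time passes only in rows, so rows that repeat a pose let the fingers close. It gives the time, the measured TCP pose, the force, the opening and the grip force at its end, in the units of the state.
- ctrl.get_obs(): the state, without advancing time (a new reading comes with each control period).
- cams.camera(name): name is "scene" or "top" or "wrist"; returns (picture, depth): 400x640x3 uint8, blue, green, red; 400x640 float32, m along the optical axis (not along the pixel's ray), 0 where there is no reading.
- cams.camera_info(name): a dict with "fx", "fy", "cx", "cy" (pixels), "world_to_cam" (4x4, takes a point from world to camera coordinates). Camera axes: x right, y down, z forward; pixel columns grow to the right and rows downward; lengths in m; the calibration is good to about 2 mm. The wrist camera is an equidistant fisheye: a pixel r from the principal point sees the ray r / f radians off the axis. A picture is of the moment at which its call begins: read the wrist's pose just before it. camera_info takes no time and is no camera call; for the wrist camera it gives the pose at the moment of the call.
- ctrl.hand_in(): hands the job in; it is judged then, once.
The state is a dict: "time_s": time; "qpos": joint angles; "joint_vel": joint speeds; "tau": joint torques, N m; "ee_pos": TCP position; "eef_rot": TCP orientation; "force": force on the tool from outside, world axes, zero at the start; "moment": the same for the moment, N m; "grip_width": finger opening in m; "grip_force": force on a finger pad.
Only numpy, scipy, OpenCV 4.12 (cv2) and the standard library are available. Lean on these libraries where they do the work, as an engineer would, in place of code of your own. Each camera call takes 0.05 s, during which the arm holds its last target. There are 200 camera calls.

## Working session

There is one attempt and no reset: what is moved stays moved. The work goes in short steps, Python scripts to look and compute and a tool call to move; the robot and the scene stay as the last step left them, time stands still between calls to the robot, and variables do not carry over. Pictures are saved under pics/ and viewed, at most 10 in all, crops included, and the job is handed in when it is done.

Besides the shell and the picture viewer there is one more tool, called after "Request:" as name(argument=value, ...) on one line, values as JSON. arm_command: Moves the arm, as the interface text tells. Its arguments: {"type":"object","properties":{"plan":{"type":"array"},"squeeze":{"type":"number"}},"required":["plan"]}

```bash
mkdir -p pics; cat > h.py <<'E'
import numpy as np, cv2
from station import ctrl, cams
from scipy.spatial.transform import Rotation as R
def cloud(name):
    info=cams.camera_info(name); img,d=cams.camera(name)
    v,u=np.mgrid[:400,:640].astype(float)
    x=(u-info["cx"])/info["fx"]; y=(v-info["cy"])/info["fy"]
    P=np.stack([x*d,y*d,d],-1)
    T=np.linalg.inv(np.array(info["world_to_cam"]))
    W=P@T[:3,:3].T+T[:3,3]; W[d==0]=np.nan
    return img,d,W
E
python3 - <<'E'
from h import *
o=ctrl.get_obs(); print({k:np.round(v,3).tolist() for k,v in o.items()})
for n in("top","scene"):
    img,d,W=cloud(n); cv2.imwrite(f"pics/{n}0.png",img); np.savez(f"{n}0.npz",img=img,d=d,W=W)
    i=cams.camera_info(n); print(n,i["fx"],i["cx"],i["cy"],np.linalg.inv(i["world_to_cam"])[:3].round(3).tolist())
E
```

```text
{'time_s': 0.0, 'qpos': [-1.338, 0.3, 1.522, 0.0, 1.321, -0.067], 'joint_vel': [0.001, -0.002, 0.001, -0.001, 0.0, 0.001], 'tau': [0.002, -53.18, -35.273, 0.071, 0.024, -0.0], 'ee_pos': [0.162, -0.525, 0.205], 'eef_rot': [-3.14, -0.0, 0.3], 'force': [0.258, 0.343, 0.127], 'moment': [-0.052, -0.001, 0.038], 'grip_force': 0.0, 'grip_width': 0.094}
top 520.9064620594552 312.40526780566825 200.76740785006348 [[0.002, -0.997, 0.073, 0.424], [-1.0, -0.004, -0.026, 0.049], [0.026, -0.073, -0.997, 1.13]]
scene 488.882674853348 312.0534472040527 194.6932617195677 [[-0.799, -0.433, 0.416, 0.017], [-0.601, 0.594, -0.535, 0.662], [-0.015, -0.678, -0.735, 0.917]]
```

View pics/top0.png

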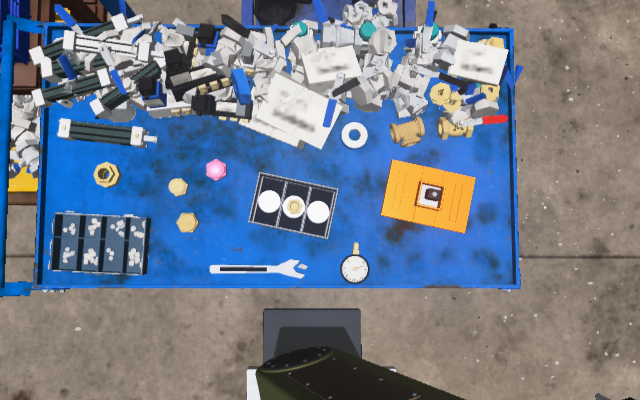

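View pics/scene0.png

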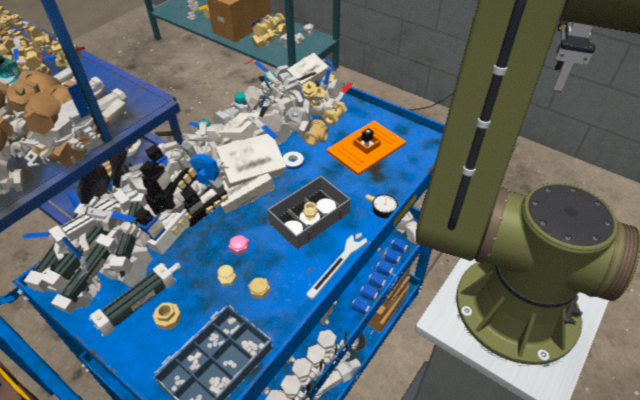

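The top view shows the case at (293,205) with the nipple in the middle, the orange cover with the knob at (429,196), the gauge at (354,266) and the tee at (407,131). Possible brass targets are (178,187), (188,223) and the open nut at (106,174). The pink cap at (216,170) is a look-alike. I'll check these in one close crop and measure them.

```bash
python3 - <<'E'
from h import *
t=np.load("top0.npz"); s=np.load("scene0.npz")
a=cv2.resize(t["img"][150:245,85:245],None,fx=4.9,fy=4.9,interpolation=cv2.INTER_CUBIC)[:,:780]
a=cv2.resize(t["img"][150:245,85:245],(480,285),interpolation=cv2.INTER_CUBIC)
b=cv2.resize(s["img"][225:335,140:300],(436,300),interpolation=cv2.INTER_CUBIC)
c=np.zeros((590,480,3),np.uint8); c[:285]=a; c[288:588,:436]=b; cv2.imwrite("pics/crop.png",c)
W=t["W"]
for n,(u,v) in dict(nut=(106,174),A=(178,187),B=(188,223),pink=(216,170)).items():
    w=W[v-20:v+20,u-20:u+20].reshape(-1,3); w=w[np.isfinite(w[:,2])]
    table=np.median(w[:,2]); k=w[w[:,2]>table+.008]
    print(n,"table",table.round(4),"n",len(k),"mean",k.mean(0).round(4),"zpct",np.percentile(k[:,2],[5,25,50,75,95,100]).round(4),"ext",(np.ptp(k[:,:2],axis=0)).round(4))
    # top part
    for lo in(.008,.018,.022,.028):
        q=w[w[:,2]>table+lo]
        if len(q)>5:
            (cc,r)=cv2.minEnclosingCircle((q[:,:2]*1000).astype(np.float32)); print("  ",lo,len(q),np.round(cc,1),round(2*r,1))
E
```

```text
nut table 0.0015 n 500 mean [0.5577 0.4506 0.0364] zpct [0.0193 0.0314 0.035  0.0456 0.0499 0.0535] ext [0.0524 0.0548]
   0.008 500 [559.1 453.9] 54.8
   0.018 474 [559.1 453.9] 54.8
   0.022 454 [559.1 453.9] 54.8
   0.028 412 [559.7 454.1] 54.4
A table 0.0009 n 260 mean [0.534  0.3052 0.0278] zpct [0.0117 0.0277 0.0306 0.0329 0.0349 0.0371] ext [0.0372 0.035 ]
   0.008 260 [534.9 307.3] 38.7
   0.018 211 [535.  307.6] 33.5
   0.022 204 [535.  307.6] 33.5
   0.028 180 [535.2 307.6] 33.4
B table 0.0011 n 332 mean [0.4588 0.2851 0.0216] zpct [0.0144 0.0188 0.0223 0.0248 0.0273 0.0298] ext [0.0385 0.0461]
   0.008 332 [459.  286.3] 46.1
   0.018 247 [458.9 286.2] 40.6
   0.022 144 [459.5 285.9] 35.8
pink table 0.001 n 318 mean [0.5717 0.2262 0.0216] zpct [0.0142 0.0195 0.0224 0.0244 0.0271 0.0291] ext [0.0449 0.0395]
   0.008 318 [572.2 227.3] 45.4
   0.018 243 [572.1 227.6] 41.4
   0.022 121 [572.9 227.2] 36.5
```

View pics/crop.png

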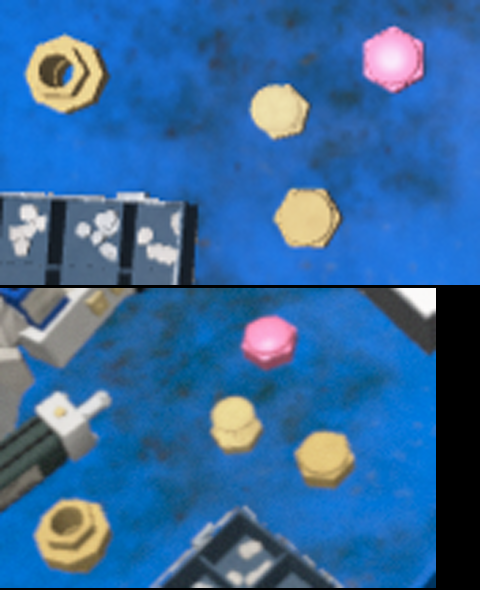

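Pixel (178,187) is the plug: a round of 33.4 mm on a hexagon, about 32 mm high. Pixel (188,223) is the cap: a domed hexagon, 46 mm across corners, 25 mm high. (106,174) is an open bush look-alike and (216,170) is the pink one, so both stay put. Next I'll fit the case, lid and cap orientation.

```bash
cat >> h.py <<'E'
def back(name,uv,z):
    i=cams.camera_info(name); T=np.linalg.inv(np.array(i["world_to_cam"]))
    uv=np.asarray(uv,float); r=np.stack([(uv[:,0]-i["cx"])/i["fx"],(uv[:,1]-i["cy"])/i["fy"],np.ones(len(uv))],-1)@T[:3,:3].T
    return T[:3,3]+r*((z-T[2,3])/r[:,2])[:,None]
def rect(name,mask,z):
    c=max(cv2.findContours(mask.astype(np.uint8),cv2.RETR_EXTERNAL,cv2.CHAIN_APPROX_NONE)[0],key=cv2.contourArea)[:,0]
    p=back(name,c,z)[:,:2]*1000
    return cv2.minAreaRect(p.astype(np.float32)),len(c)
E
python3 - <<'E'
from h import *
t=np.load("top0.npz"); img=t["img"].astype(int); W=t["W"]; z=W[...,2]
b,g,r=img[...,0],img[...,1],img[...,2]
box=np.zeros((400,640),bool); box[150:245,370:490]=1
org=box&(r>180)&(g>70)&(g<190)&(b<90)
m=cv2.morphologyEx(org.astype(np.uint8),cv2.MORPH_CLOSE,np.ones((25,25)))
print("cover",rect("top",m,.016), "z",np.nanpercentile(z[org],[5,25,50,75,95]).round(4))
kn=box&(z>.055); k=W[kn]; print("knob n",kn.sum(),np.median(k,axis=0).round(4),cv2.minAreaRect((k[:,:2]*1000).astype(np.float32)))
co=box&(z>.03)&(z<.05); k=W[co]; print("collar",k.mean(0).round(4),cv2.minAreaRect((k[:,:2]*1000).astype(np.float32)))
box=np.zeros((400,640),bool); box[160:250,235:350]=1
ca=box&(z>.043)&(z<.06); k=W[ca]; print("case rim",ca.sum(),np.median(k[:,2]).round(4),cv2.minAreaRect((k[:,:2]*1000).astype(np.float32)))
print(rect("top",ca,.052))
ng=box&((b-r)<60)&(z>.01); print("case img",rect("top",ng,.052))
wh=box&(img.min(-1)>215); n,l,st,cen=cv2.connectedComponentsWithStats(wh.astype(np.uint8))
for i in range(1,n):
    if st[i,4]>60: print("spot",st[i,4],cen[i].round(1),back("top",cen[i:i+1],.004 if abs(cen[i,0]-293)>10 else .04).round(4))
# hexes
for n,(u,v),zz in(("plug",(178,187),.012),("cap",(188,223),.02)):
    bx=np.zeros((400,640),bool); bx[v-18:v+18,u-18:u+18]=1
    mk=bx&(r-b>20); c=max(cv2.findContours(mk.astype(np.uint8),cv2.RETR_EXTERNAL,cv2.CHAIN_APPROX_NONE)[0],key=len)[:,0]
    p=back("top",c,zz)[:,:2]*1000; h=cv2.convexHull(p.astype(np.float32))[:,0]
    w=[(np.ptp(h@[np.cos(np.radians(a)),np.sin(np.radians(a))])).round(1) for a in range(0,180,10)]
    print(n,"mean",h.mean(0).round(1),"width by dir 0..170:",w, cv2.minEnclosingCircle(h))
E
```

```text
cover (((516.80859375, -229.62078857421875), (185.61383056640625, 123.34193420410156), 77.99146270751953), 273) z [0.013  0.0152 0.0167 0.0183 0.0213]
knob n 156 [ 0.5166 -0.2279  0.0662] ((517.4713745117188, -229.40420532226562), (28.593780517578125, 22.37961196899414), 76.84017181396484)
collar [ 0.5173 -0.2291  0.038 ] ((517.5208129882812, -229.92454528808594), (55.4136962890625, 54.304988861083984), 78.03248596191406)
case rim 602 0.0518 ((494.6590270996094, 60.82051467895508), (170.23443603515625, 108.13550567626953), 77.99217987060547)
(((494.49566650390625, 60.898014068603516), (169.7134552001953, 107.98110961914062), 78.05683135986328), 258)
case img (((493.3458251953125, 61.1629638671875), (169.46023559570312, 109.70442199707031), 77.85738372802734), 258)
spot 372 [268.8 200.9] [[0.5055 0.114  0.004 ]]
spot 193 [292.5 206.1] [[0.4922 0.0623 0.04  ]]
spot 375 [317.7 211.4] [[0.483  0.0083 0.004 ]]
plug mean [534.2 309.3] width by dir 0..170: [np.float64(36.6), np.float64(36.2), np.float64(37.8), np.float64(39.3), np.float64(40.9), np.float64(41.2), np.float64(40.5), np.float64(39.7), np.float64(39.0), np.float64(38.5), np.float64(39.1), np.float64(38.8), np.float64(37.6), np.float64(35.9), np.float64(35.1), np.float64(36.7), np.float64(37.8), np.float64(37.8)] ((534.9439697265625, 308.2317199707031), 20.603355407714844)
cap mean [460.8 287. ] width by dir 0..170: [np.float64(38.2), np.float64(41.6), np.float64(43.9), np.float64(44.9), np.float64(44.5), np.float64(43.0), np.float64(40.8), np.float64(41.8), np.float64(42.7), np.float64(42.2), np.float64(42.5), np.float64(41.7), np.float64(40.5), np.float64(41.2), np.float64(42.3), np.float64(43.2), np.float64(42.8), np.float64(41.1)] ((458.905029296875, 284.685302734375), 22.459068298339844)
```

```bash
cat >> h.py <<'E'
def to(x,y,z,yaw):
    "shift (mm) and turn from the present tool pose to a tool-down pose"
    o=ctrl.get_obs(); Rc=R.from_euler("xyz",o["eef_rot"]); Rt=R.from_euler("xyz",[np.pi,0,yaw])
    d=Rc.inv().apply(np.array([x,y,z])-np.array(o["ee_pos"])*1000); t=(Rc.inv()*Rt).as_rotvec()
    print("shift",d.round(1),"turn",t.round(3),"t",round(float(o["time_s"]),2))
E
python3 -c "
from h import *
to(535,307.6,120,1.361)"
```

```text
shift [ 602.  -685.6   85.7] turn [-1.000e-03 -1.000e-03 -1.061e+00] t 0.1
```

The manual's scale: shifts go in shares of 1000 mm and turns go in shares of 4 rad. Converting my numbers, -686 mm / 1000 = -0.686, 602 mm / 1000 = 0.602, -1.061 rad / 4 = -0.2653.

Request:
arm_command(plan=[[[0.602, -0.686, 0.086, 0, 0, -0.2653, -0.28], [0.602, -0.686, 0.086, 0, 0, -0.2653, -0.28], [0.602, -0.686, 0.086, 0, 0, -0.2653, -0.28], [0.602, -0.686, 0.086, 0, 0, -0.2653, -0.28], [0.602, -0.686, 0.086, 0, 0, -0.2653, -0.28], [0.602, -0.686, 0.086, 0, 0, -0.2653, -0.28], [0.602, -0.686, 0.086, 0, 0, -0.2653, -0.28], [0.602, -0.686, 0.086, 0, 0, -0.2653, -0.28], [0.602, -0.686, 0.086, 0, 0, -0.2653, -0.28], [0.602, -0.686, 0.086, 0, 0, -0.2653, -0.28], [0.602, -0.686, 0.086, 0, 0, -0.2653, -0.28], [0.602, -0.686, 0.086, 0, 0, -0.2653, -0.28]]], squeeze=20)

```text
time_s: 1.3
ee_pos: [0.4066, 0.0221, 0.149]
eef_rot: [3.141, 0.0, 1.361]
force: [0.4, -0.9, 0.7]
grip_width: 0.0602
grip_force: 0.0
```

```bash
python3 -c "
from h import *
to(535,307.6,120,1.361)"
```

```text
shift [306.   66.2  29. ] turn [0. 0. 0.] t 1.3
```

Scaled: 306 mm / 1000 = 0.306, 66 mm / 1000 = 0.066.

Request:
arm_command(plan=[[[0.306, 0.066, 0.029, 0, 0, 0, -0.28], [0.306, 0.066, 0.029, 0, 0, 0, -0.28], [0.306, 0.066, 0.029, 0, 0, 0, -0.28], [0.306, 0.066, 0.029, 0, 0, 0, -0.28], [0.306, 0.066, 0.029, 0, 0, 0, -0.28], [0.306, 0.066, 0.029, 0, 0, 0, -0.28], [0.306, 0.066, 0.029, 0, 0, 0, -0.28], [0.306, 0.066, 0.029, 0, 0, 0, -0.28], [0.306, 0.066, 0.029, 0, 0, 0, -0.28], [0.306, 0.066, 0.029, 0, 0, 0, -0.28]]])

```text
time_s: 2.3
ee_pos: [0.5344, 0.3043, 0.1205]
eef_rot: [3.142, 0.0, 1.36]
force: [0.3, -0.1, -0.5]
grip_width: 0.0601
grip_force: 0.0
```

```bash
python3 - <<'E'
from h import *
to(535,307.6,13,1.361)
img,d=cams.camera("wrist"); cv2.imwrite("pics/w1.png",img)
i=cams.camera_info("wrist"); print(i["fx"],i["cx"],i["cy"],np.linalg.inv(i["world_to_cam"]).round(3).tolist())
E
```

```text
shift [  3.4  -0.2 107.5] turn [ 0.     0.    -0.001] t 2.3
309.70691628693146 319.3808047908336 193.65409661858845 [[0.978, -0.204, -0.054, 0.55], [-0.211, -0.946, -0.246, 0.376], [-0.001, 0.251, -0.968, 0.3], [0.0, 0.0, 0.0, 1.0]]
```

View pics/w1.png

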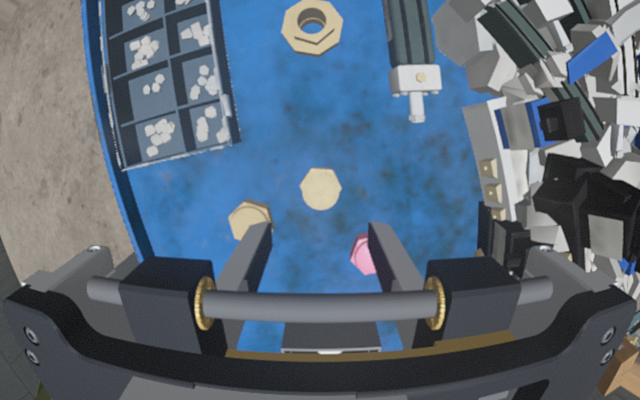

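The wrist view shows the plug at (320,189), centred between the fingers, with the cap at (250,220) and the pink one at (365,255).

Scaled: 106 mm / 1000 = 0.106, 100 mm / 1000 = 0.1.

Request:
arm_command(plan=[[[0.001, 0, 0.04, 0, 0, 0, -0.28], [0.001, 0, 0.08, 0, 0, 0, -0.28], [0.001, 0, 0.1, 0, 0, 0, -0.28], [0.001, 0, 0.106, 0, 0, 0, -0.28], [0.001, 0, 0.106, 0, 0, 0, -0.28]]])

```text
time_s: 2.85
ee_pos: [0.5349, 0.3058, 0.0144]
eef_rot: [-3.141, 0.0, 1.36]
force: [-0.3, -0.5, 0.4]
grip_width: 0.0603
grip_force: 0.0
```

```bash
python3 -c "
from h import *
to(535,307.6,13,1.361)"
```

```text
shift [ 1.8 -0.2  1.4] turn [-0.     0.    -0.001] t 2.85
```

Scaled: -90 mm / 1000 = -0.09, -60 mm / 1000 = -0.06.

Request:
arm_command(plan=[[[0.002, 0, 0.001, 0, 0, 0, -0.28], [0.002, 0, 0.001, 0, 0, 0, 0.5], [0.002, 0, 0.001, 0, 0, 0, 0.5], [0.002, 0, 0.001, 0, 0, 0, 0.5], [0.002, 0, 0.001, 0, 0, 0, 0.5], [0.002, 0, 0.001, 0, 0, 0, 0.5], [0.002, 0, -0.02, 0, 0, 0, 0.5], [0.002, 0, -0.06, 0, 0, 0, 0.5], [0.002, 0, -0.09, 0, 0, 0, 0.5], [0.002, 0, -0.09, 0, 0, 0, 0.5]]], squeeze=20)

```text
time_s: 3.85
ee_pos: [0.5369, 0.3092, 0.1086]
eef_rot: [3.136, -0.004, 1.361]
force: [-0.2, 0.5, -0.5]
grip_width: 0.0324
grip_force: 20.0
```

```bash
python3 -c "
from h import *
to(505.7,113.7,103,1.361)"
```

```text
shift [-197.7   10.2    4.9] turn [ 0.005 -0.004 -0.   ] t 3.85
```

Scaled: -198 mm / 1000 = -0.198, -190 mm / 1000 = -0.19.

Request:
arm_command(plan=[[[-0.04, 0.002, 0.002, 0, 0, 0, 0.5], [-0.08, 0.004, 0.004, 0, 0, 0, 0.5], [-0.12, 0.006, 0.005, 0, 0, 0, 0.5], [-0.16, 0.008, 0.005, 0, 0, 0, 0.5], [-0.19, 0.01, 0.005, 0, 0, 0, 0.5], [-0.198, 0.01, 0.005, 0, 0, 0, 0.5], [-0.198, 0.01, 0.005, 0, 0, 0, 0.5], [-0.198, 0.01, 0.005, 0, 0, 0, 0.5]]])

```text
time_s: 4.65
ee_pos: [0.5038, 0.1134, 0.0989]
eef_rot: [-3.141, -0.0, 1.361]
force: [0.2, 0.5, -1.1]
grip_width: 0.0326
grip_force: 20.0
```

```bash
python3 - <<'E'
from h import *
to(505.7,113.7,18,1.361)
img,d,W=cloud("top"); np.savez("t1.npz",img=img,W=W); cv2.imwrite("pics/t1.png",cv2.resize(img[120:260,200:400],(800,560)))
E
```

```text
shift [ 0.7  1.8 80.9] turn [-0. -0.  0.] t 4.65
```

Scaled: 80 mm / 1000 = 0.08, 78 mm / 1000 = 0.078.

Request:
arm_command(plan=[[[0, 0.002, 0.025, 0, 0, 0, 0.5], [0, 0.002, 0.05, 0, 0, 0, 0.5], [0, 0.002, 0.065, 0, 0, 0, 0.5], [0, 0.002, 0.074, 0, 0, 0, 0.5], [0, 0.002, 0.078, 0, 0, 0, 0.5], [0, 0.002, 0.08, 0, 0, 0, 0.5], [0, 0.002, 0.08, 0, 0, 0, 0.5]]])

```text
time_s: 5.4
ee_pos: [0.506, 0.1124, 0.0195]
eef_rot: [3.141, -0.0, 1.361]
force: [-0.3, 0.3, -0.8]
grip_width: 0.0325
grip_force: 20.0
```

```bash
python3 -c "
from h import *
to(505.7,113.7,17,1.361)"
```

```text
shift [ 1.2 -0.5  2.5] turn [ 0.001 -0.     0.   ] t 5.4
```

Scaled: -80 mm / 1000 = -0.08, 2.5 mm / 1000 = 0.0025.

Request:
arm_command(plan=[[[0.001, 0, 0.001, 0, 0, 0, 0.5], [0.001, 0, 0.002, 0, 0, 0, 0.5], [0.001, 0, 0.0025, 0, 0, 0, 0.5], [0.001, 0, 0.0025, 0, 0, 0, 0.1], [0.001, 0, 0.0025, 0, 0, 0, -0.15], [0.001, 0, 0.0025, 0, 0, 0, -0.2], [0.001, 0, 0.0025, 0, 0, 0, -0.2], [0.001, 0, -0.01, 0, 0, 0, -0.2], [0.001, 0, -0.04, 0, 0, 0, -0.2], [0.001, 0, -0.08, 0, 0, 0, -0.2], [0.001, 0, -0.08, 0, 0, 0, -0.2]]])

```text
time_s: 6.5
ee_pos: [0.5082, 0.1135, 0.1047]
eef_rot: [3.134, -0.003, 1.361]
force: [-0.3, 0.4, -0.3]
grip_width: 0.0563
grip_force: 0.0
```

```bash
python3 -c "
from h import *
to(459,286.2,110,1.571)"
```

```text
shift [158.6 -84.1  -5.5] turn [ 0.008 -0.002 -0.21 ] t 6.5
```

Now to the cap, closing along world x, opened to 66 mm.

Scaled: 159 mm / 1000 = 0.159, -84 mm / 1000 = -0.084, -0.21 rad / 4 = -0.0525.

Request:
arm_command(plan=[[[0.159, -0.084, -0.006, 0.0013, -0.0005, -0.0525, -0.4], [0.159, -0.084, -0.006, 0.0013, -0.0005, -0.0525, -0.4], [0.159, -0.084, -0.006, 0.0013, -0.0005, -0.0525, -0.4], [0.159, -0.084, -0.006, 0.0013, -0.0005, -0.0525, -0.4], [0.159, -0.084, -0.006, 0.0013, -0.0005, -0.0525, -0.4], [0.159, -0.084, -0.006, 0.0013, -0.0005, -0.0525, -0.4], [0.159, -0.084, -0.006, 0.0013, -0.0005, -0.0525, -0.4], [0.159, -0.084, -0.006, 0.0013, -0.0005, -0.0525, -0.4]]])

```text
time_s: 7.3
ee_pos: [0.4573, 0.2852, 0.1052]
eef_rot: [-3.136, 0.002, 1.569]
force: [-0.3, 0.0, 0.7]
grip_width: 0.0657
grip_force: 0.0
```

```bash
python3 - <<'E'
from h import *
to(459,286.2,5,1.571)
i=cams.camera_info("wrist"); img,d=cams.camera("wrist"); cv2.imwrite("w2.png",img)
p=np.array([.459,.2862,.022,1])@np.array(i["world_to_cam"]).T; r=np.hypot(p[0],p[1]); th=np.arctan2(r,p[2])
uv=np.array([i["cx"]+i["fx"]*th*p[0]/r,i["cy"]+i["fy"]*th*p[1]/r]); print(uv.round(1))
u,v=uv.round().astype(int); cv2.circle(img,(u,v),1,(0,0,255),-1)
c=img[v-50:v+50,u-60:u+60]; cv2.imwrite("pics/w2.png",cv2.resize(c,(480,400),interpolation=cv2.INTER_CUBIC))
E
```

```text
shift [  1.2   2.3 100.2] turn [-0.005  0.002 -0.002] t 7.3
[321.5 198. ]
```

View pics/w2.png

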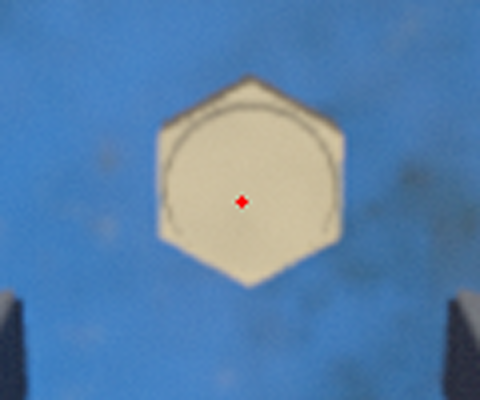

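The flats face left and right in this view, square to the fingers, and the cap is centred at (251,180) in the crop, about 2 mm +x and 3 mm +y of my estimate. I'm adjusting to (460.5, 288.5).

Scaled: 99 mm / 1000 = 0.099, 98 mm / 1000 = 0.098, -0.005 rad / 4 = -0.0013.

Request:
arm_command(plan=[[[0.003, 0.003, 0.04, -0.0013, 0.0005, 0, -0.4], [0.003, 0.003, 0.075, -0.0013, 0.0005, 0, -0.4], [0.003, 0.003, 0.092, -0.0013, 0.0005, 0, -0.4], [0.003, 0.003, 0.098, -0.0013, 0.0005, 0, -0.4], [0.003, 0.003, 0.099, -0.0013, 0.0005, 0, -0.4], [0.003, 0.003, 0.099, -0.0013, 0.0005, 0, -0.4]]])

```text
time_s: 7.95
ee_pos: [0.46, 0.2891, 0.0071]
eef_rot: [3.141, -0.001, 1.57]
force: [-0.2, -0.3, -0.2]
grip_width: 0.0658
grip_force: 0.0
```

```bash
python3 -c "
from h import *
to(460.5,288.5,5,1.571)"
```

```text
shift [-0.6  0.5  2.1] turn [ 0.001 -0.001 -0.001] t 7.95
```

Scaled: -95 mm / 1000 = -0.095, -60 mm / 1000 = -0.06.

Request:
arm_command(plan=[[[0, 0, 0.002, 0, 0, 0, -0.4], [0, 0, 0.002, 0, 0, 0, 0.5], [0, 0, 0.002, 0, 0, 0, 0.5], [0, 0, 0.002, 0, 0, 0, 0.5], [0, 0, 0.002, 0, 0, 0, 0.5], [0, 0, 0.002, 0, 0, 0, 0.5], [0, 0, -0.02, 0, 0, 0, 0.5], [0, 0, -0.06, 0, 0, 0, 0.5], [0, 0, -0.095, 0, 0, 0, 0.5], [0, 0, -0.095, 0, 0, 0, 0.5], [0, 0, -0.095, 0, 0, 0, 0.5]]], squeeze=20)

```text
time_s: 9.05
ee_pos: [0.4594, 0.289, 0.1012]
eef_rot: [3.141, -0.001, 1.571]
force: [-0.9, 1.2, -1.1]
grip_width: 0.0411
grip_force: 20.0
```

```bash
python3 -c "
from h import *
to(483.3,8.1,100,1.361)"
```

```text
shift [-280.9   23.9    0.9] turn [ 0.    -0.001  0.21 ] t 9.05
```

Scaled: -281 mm / 1000 = -0.281, -265 mm / 1000 = -0.265, 0.21 rad / 4 = 0.0525.

Request:
arm_command(plan=[[[-0.045, 0.004, 0, 0, 0, 0.0125, 0.5], [-0.09, 0.008, 0, 0, 0, 0.025, 0.5], [-0.135, 0.012, 0, 0, 0, 0.0375, 0.5], [-0.18, 0.016, 0, 0, 0, 0.0525, 0.5], [-0.225, 0.02, 0, 0, 0, 0.0525, 0.5], [-0.265, 0.023, 0, 0, 0, 0.0525, 0.5], [-0.281, 0.024, 0, 0, 0, 0.0525, 0.5], [-0.281, 0.024, 0, 0, 0, 0.0525, 0.5], [-0.281, 0.024, 0, 0, 0, 0.0525, 0.5], [-0.281, 0.024, 0, 0, 0, 0.0525, 0.5]]])

```text
time_s: 10.05
ee_pos: [0.4831, 0.0089, 0.1003]
eef_rot: [-3.14, -0.0, 1.362]
force: [0.1, 0.6, 0.0]
grip_width: 0.041
grip_force: 20.0
```

```bash
python3 -c "
from h import *
to(483.3,8.1,12,1.361)"
```

```text
shift [-0.7  0.5 88.3] turn [-0.001 -0.     0.001] t 10.05
```

Scaled: 90 mm / 1000 = 0.09, 89 mm / 1000 = 0.089.

Request:
arm_command(plan=[[[-0.001, 0, 0.025, 0, 0, 0, 0.5], [-0.001, 0, 0.05, 0, 0, 0, 0.5], [-0.001, 0, 0.07, 0, 0, 0, 0.5], [-0.001, 0, 0.082, 0, 0, 0, 0.5], [-0.001, 0, 0.087, 0, 0, 0, 0.5], [-0.001, 0, 0.089, 0, 0, 0, 0.5], [-0.001, 0, 0.09, 0, 0, 0, 0.5], [-0.001, 0, 0.09, 0, 0, 0, 0.5]]])

```text
time_s: 10.85
ee_pos: [0.4835, 0.0071, 0.0116]
eef_rot: [3.141, -0.001, 1.361]
force: [0.4, 0.2, -0.6]
grip_width: 0.0407
grip_force: 20.0
```

```bash
python3 -c "
from h import *
to(483.3,8.1,10,1.361)"
```

```text
shift [ 0.9 -0.4  1.6] turn [ 0.001 -0.001 -0.   ] t 10.85
```

Request:
arm_command(plan=[[[0.001, 0, 0.001, 0, 0, 0, 0.5], [0.001, 0, 0.002, 0, 0, 0, 0.5], [0.001, 0, 0.002, 0, 0, 0, 0], [0.001, 0, 0.002, 0, 0, 0, -0.2], [0.001, 0, 0.002, 0, 0, 0, -0.2], [0.001, 0, 0.002, 0, 0, 0, -0.2], [0.001, 0, -0.01, 0, 0, 0, -0.2], [0.001, 0, -0.04, 0, 0, 0, -0.2], [0.001, 0, -0.085, 0, 0, 0, -0.2], [0.001, 0, -0.11, 0, 0, 0, -0.2], [0.001, 0, -0.11, 0, 0, 0, -0.2]]])

```text
time_s: 11.95
ee_pos: [0.4851, 0.0079, 0.1253]
eef_rot: [3.135, -0.002, 1.361]
force: [0.6, 0.3, -0.1]
grip_width: 0.0565
grip_force: 0.0
```

```bash
python3 -c "
from h import *
to(517,-229.5,150,1.361)"
```

```text
shift [-225.5   80.9  -24.5] turn [ 0.006 -0.002 -0.   ] t 11.95
```

Scaled: -226 mm / 1000 = -0.226, -215 mm / 1000 = -0.215, 0.005 rad / 4 = 0.0013.

Request:
arm_command(plan=[[[-0.045, 0.016, -0.02, 0.0013, -0.0005, 0, 0.04], [-0.09, 0.032, -0.025, 0.0013, -0.0005, 0, 0.04], [-0.135, 0.048, -0.025, 0.0013, -0.0005, 0, 0.04], [-0.18, 0.065, -0.025, 0.0013, -0.0005, 0, 0.04], [-0.215, 0.077, -0.025, 0.0013, -0.0005, 0, 0.04], [-0.226, 0.081, -0.025, 0.0013, -0.0005, 0, 0.04], [-0.226, 0.081, -0.025, 0.0013, -0.0005, 0, 0.04], [-0.226, 0.081, -0.025, 0.0013, -0.0005, 0, 0.04]]])

```text
time_s: 12.75
ee_pos: [0.5153, -0.2288, 0.1456]
eef_rot: [-3.136, 0.001, 1.361]
force: [0.1, -0.3, -0.3]
grip_width: 0.0453
grip_force: 0.0
```

```bash
python3 - <<'E'
from h import *
to(517.2,-229.5,41,1.361)
img,d,W=cloud("top"); s,_,_=cloud("scene"); w,_=cams.camera("wrist")
c=np.zeros((600,800,3),np.uint8)
c[:300,:400]=cv2.resize(img[160:250,230:350],(400,300),interpolation=cv2.INTER_CUBIC)
c[:300,400:]=cv2.resize(s[170:260,250:370],(400,300),interpolation=cv2.INTER_CUBIC)
c[300:,:480]=cv2.resize(w,(480,300)); cv2.imwrite("pics/chk.png",c)
z=W[...,2]
box=np.zeros((400,640),bool); box[160:250,235:350]=1
a=-np.radians(12); C=np.array([.4945,.0609])
P=(W[...,:2]-C)@np.array([[np.cos(a),-np.sin(a)],[np.sin(a),np.cos(a)]])
for n,y0,zt,lo in(("plug",.054,.035,.028),("nipple",0,.044,.028),("cap",-.054,.029,.022)):
    m=box&(abs(P[...,0])<.045)&(abs(P[...,1]-y0)<.025)&(z>lo)
    (cc,r)=cv2.minEnclosingCircle((P[m]*1000).astype(np.float32)); print(n,m.sum(),"case xy",np.round(cc,1),"d",round(2*r,1),"z",np.percentile(z[m],[50,95]).round(3))
E
```

```text
shift [-1.000e-01  2.600e+00  1.046e+02] turn [-0.006  0.001  0.   ] t 12.75
plug 194 case xy [-0.4 53.2] d 32.8 z [0.036 0.039]
nipple 155 case xy [-0.7 -2.1] d 33.2 z [0.036 0.047]
cap 262 case xy [ -0.9 -56.2] d 43.1 z [0.027 0.031]
```

View pics/chk.png

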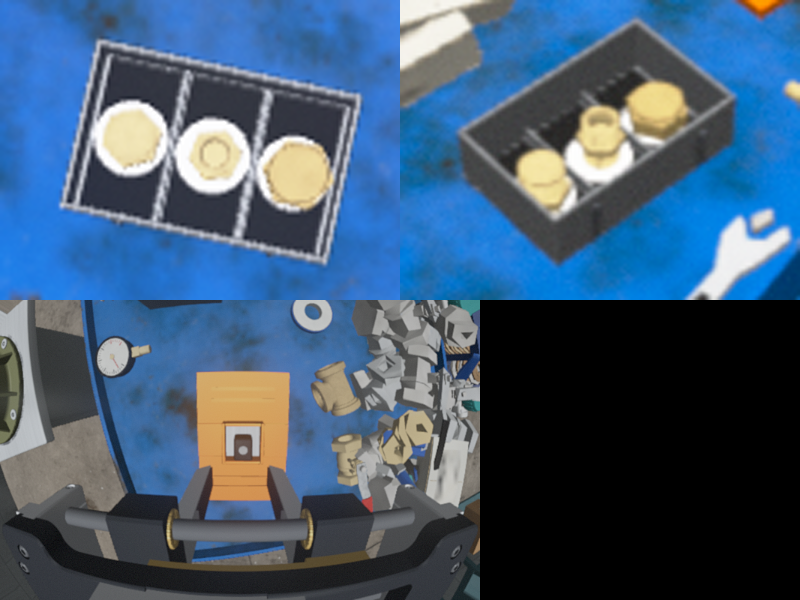

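All three fittings stand upright on their spots (top crop: plug (133,138), nipple (213,155), cap (293,173)). The knob lies centred between the fingers in the wrist view. Now I'll lower onto the knob, keeping the tips above the collar.

Scaled: 103 mm / 1000 = 0.103, 102 mm / 1000 = 0.102, -0.006 rad / 4 = -0.0015.

Request:
arm_command(plan=[[[0, 0.002, 0.04, -0.0015, 0.0003, 0, 0.04], [0, 0.002, 0.075, -0.0015, 0.0003, 0, 0.04], [0, 0.002, 0.095, -0.0015, 0.0003, 0, 0.04], [0, 0.002, 0.102, -0.0015, 0.0003, 0, 0.04], [0, 0.002, 0.103, -0.0015, 0.0003, 0, 0.04], [0, 0.002, 0.103, -0.0015, 0.0003, 0, 0.04]]])

```text
time_s: 13.5
ee_pos: [0.5175, -0.2304, 0.044]
eef_rot: [3.139, 0.001, 1.361]
force: [-0.2, -0.3, 0.3]
grip_width: 0.0453
grip_force: 0.0
```

```bash
python3 -c "
from h import *
to(517.2,-229.5,41,1.361)"
```

```text
shift [ 0.8 -0.5  3. ] turn [0.002 0.001 0.   ] t 13.5
```

Scaled: -20 mm / 1000 = -0.02, -15 mm / 1000 = -0.015, 0.002 rad / 4 = 0.0005.

Request:
arm_command(plan=[[[0.0005, 0, 0.002, 0.0005, 0.0003, 0, 0.04], [0.0005, 0, 0.002, 0.0005, 0.0003, 0, 0.04], [0.0005, 0, 0.002, 0, 0, 0, 0.8], [0.0005, 0, 0.002, 0, 0, 0, 0.8], [0.0005, 0, 0.002, 0, 0, 0, 0.8], [0.0005, 0, 0.002, 0, 0, 0, 0.8], [0.0005, 0, 0.002, 0, 0, 0, 0.8], [0.0005, 0, -0.003, 0, 0, 0, 0.8], [0.0005, 0, -0.008, 0, 0, 0, 0.8], [0.0005, 0, -0.015, 0, 0, 0, 0.8], [0.0005, 0, -0.02, 0, 0, 0, 0.8], [0.0005, 0, -0.02, 0, 0, 0, 0.8]]], squeeze=50)

```text
time_s: 14.7
ee_pos: [0.5173, -0.2301, 0.0638]
eef_rot: [3.14, 0.001, 1.361]
force: [-0.9, -0.6, -4.2]
grip_width: 0.0219
grip_force: 50.0
```

```bash
python3 -c "
from h import *
to(517.2,-229.5,150,1.361)"
```

```text
shift [  0.5  -0.1 -86.2] turn [ 0.002  0.001 -0.   ] t 14.7
```

Scaled: -90 mm / 1000 = -0.09, -80 mm / 1000 = -0.08.

Request:
arm_command(plan=[[[0, 0, -0.025, 0, 0, 0, 0.8], [0, 0, -0.055, 0, 0, 0, 0.8], [0, 0, -0.08, 0, 0, 0, 0.8], [0, 0, -0.09, 0, 0, 0, 0.8], [0, 0, -0.09, 0, 0, 0, 0.8]]])

```text
time_s: 15.2
ee_pos: [0.5173, -0.2301, 0.1536]
eef_rot: [3.139, 0.001, 1.361]
force: [-0.6, 0.0, -4.7]
grip_width: 0.0214
grip_force: 50.0
```

```bash
python3 -c "
from h import *
to(494.5,60.9,152,1.361)"
```

```text
shift [279.8 -82.9   1.1] turn [ 0.002  0.001 -0.   ] t 15.2
```

Scaled: 280 mm / 1000 = 0.28, 277 mm / 1000 = 0.277.

Request:
arm_command(plan=[[[0.012, -0.004, 0, 0, 0, 0, 0.8], [0.036, -0.011, 0, 0, 0, 0, 0.8], [0.07, -0.021, 0, 0, 0, 0, 0.8], [0.105, -0.031, 0, 0, 0, 0, 0.8], [0.14, -0.041, 0, 0, 0, 0, 0.8], [0.175, -0.052, 0, 0, 0, 0, 0.8], [0.21, -0.062, 0, 0, 0, 0, 0.8], [0.242, -0.072, 0, 0, 0, 0, 0.8], [0.265, -0.078, 0, 0, 0, 0, 0.8], [0.277, -0.082, 0, 0, 0, 0, 0.8], [0.28, -0.083, 0.001, 0, 0, 0, 0.8], [0.28, -0.083, 0.001, 0, 0, 0, 0.8]]])

```text
time_s: 16.4
ee_pos: [0.4938, 0.0611, 0.1509]
eef_rot: [-3.141, 0.001, 1.361]
force: [-0.5, -0.6, -4.8]
grip_width: 0.0215
grip_force: 50.0
```

Request:
arm_command(plan=[[[0, 0, 0, 0, 0, 0, 0.8], [0, 0, 0, 0, 0, 0, 0.8], [0, 0, 0, 0, 0, 0, 0.8]]])

```text
time_s: 16.7
ee_pos: [0.4942, 0.0606, 0.1516]
eef_rot: [3.141, 0.001, 1.36]
force: [-0.9, 0.2, -5.0]
grip_width: 0.0222
grip_force: 50.0
```

```bash
python3 - <<'E'
from h import *
to(494.5,60.9,92,1.361)
img,d,W=cloud("top"); s,_,Ws=cloud("scene"); w,_=cams.camera("wrist")
cv2.imwrite("t3.png",img); np.savez("t3.npz",img=img,W=W,s=s,Ws=Ws,w=w)
c=np.zeros((600,800,3),np.uint8)
c[:300,:400]=cv2.resize(img[140:275,200:380],(400,300))
c[:300,400:]=cv2.resize(s[120:270,220:420],(400,300))
c[300:,:480]=cv2.resize(w,(480,300)); cv2.imwrite("pics/chk2.png",c)
for n,im,WW in(("top",img,W),("scene",s,Ws)):
    b,g,r=[im[...,k].astype(int) for k in range(3)]
    m=(r>150)&(g>60)&(g<190)&(b<90)&(WW[...,2]>.08)&(WW[...,2]<.17)&(abs(WW[...,0]-.49)<.12)&(abs(WW[...,1]-.06)<.13)
    k=WW[m]; print(n,m.sum(),"z",np.percentile(k[:,2],[5,50,95]).round(4)); 
    q=k[abs(k[:,2]-np.median(k[:,2]))<.008]
    A=np.c_[q[:,:2]-q[:,:2].mean(0),np.ones(len(q))]; print("plane",np.linalg.lstsq(A,q[:,2],rcond=None)[0].round(4),cv2.minAreaRect((q[:,:2]*1000).astype(np.float32)))
E
```

```text
shift [ 0.3  0.2 59.6] turn [ 0.001  0.001 -0.001] t 16.7
top 43 z [0.1248 0.1277 0.1313]
plane [ 0.0083 -0.0023  0.1276] ((474.47918701171875, 59.78969955444336), (82.77180480957031, 194.69015502929688), 12.673928260803223)
scene 2658 z [0.1245 0.128  0.1427]
plane [ 0.0032 -0.0045  0.1278] ((492.16278076171875, 60.957157135009766), (186.5331268310547, 127.56060791015625), 78.22510528564453)
```

View pics/chk2.png

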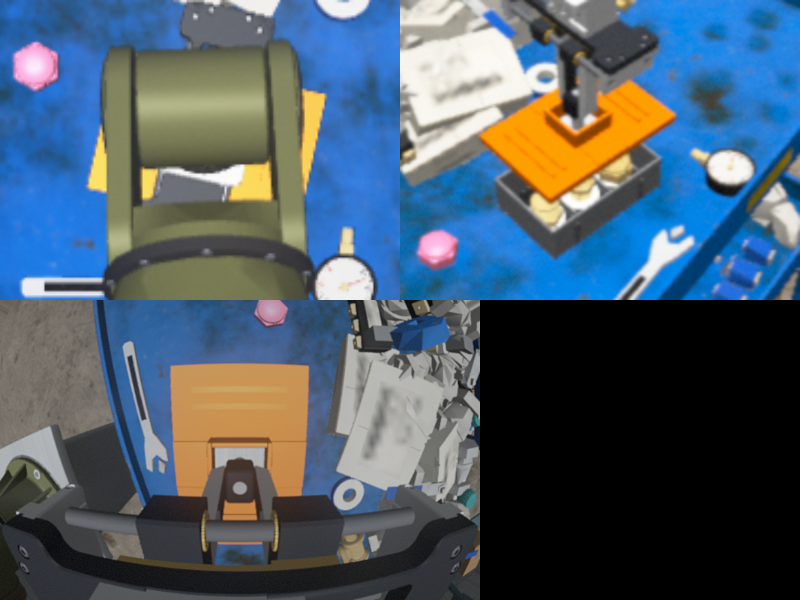

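The scene view shows the lid pair held level and square above the case, with the cover centred at about (494,61) after the skirt bias. I'll lower to just above the rim, then go down in small force-checked steps.

Scaled: 54 mm / 1000 = 0.054, 51 mm / 1000 = 0.051.

Request:
arm_command(plan=[[[0, 0, 0.015, 0, 0, 0, 0.8], [0, 0, 0.03, 0, 0, 0, 0.8], [0, 0, 0.043, 0, 0, 0, 0.8], [0, 0, 0.051, 0, 0, 0, 0.8], [0, 0, 0.054, 0, 0, 0, 0.8], [0, 0, 0.054, 0, 0, 0, 0.8], [0, 0, 0.054, 0, 0, 0, 0.8], [0, 0, 0.054, 0, 0, 0, 0.8]]])

```text
time_s: 17.65
ee_pos: [0.4944, 0.0613, 0.0982]
eef_rot: [3.14, 0.0, 1.361]
force: [0.4, 0.6, -3.4]
grip_width: 0.0218
grip_force: 50.0
```

```bash
python3 - <<'E'
from h import *
to(494.5,60.9,86,1.361)
s,_,Ws=cloud("scene")
i=cams.camera_info("scene")
cv2.imwrite("pics/s4.png",cv2.resize(s[150:260,255:375],(720,600),interpolation=cv2.INTER_CUBIC)[:600])
E
```

```text
shift [-0.4  0.1 12.2] turn [ 0.002  0.    -0.   ] t 17.65
```

View pics/s4.png

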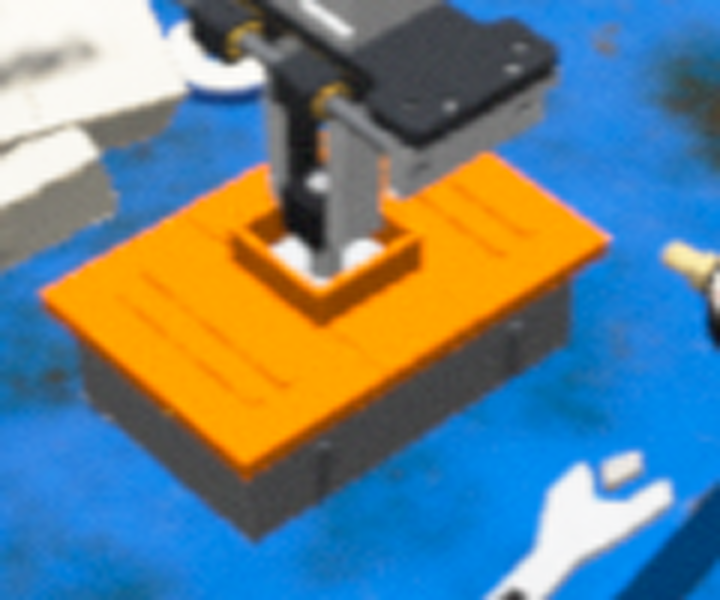

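The pair sits squarely over the case, with the cover overhanging it evenly. Now lowering gently.

Scaled: 6 mm / 1000 = 0.006, 5 mm / 1000 = 0.005.

Request:
arm_command(plan=[[[0, 0, 0.001, 0, 0, 0, 0.8], [0, 0, 0.002, 0, 0, 0, 0.8], [0, 0, 0.003, 0, 0, 0, 0.8], [0, 0, 0.004, 0, 0, 0, 0.8], [0, 0, 0.005, 0, 0, 0, 0.8], [0, 0, 0.006, 0, 0, 0, 0.8], [0, 0, 0.006, 0, 0, 0, 0.8]]])

```text
time_s: 18.4
ee_pos: [0.4941, 0.0612, 0.0915]
eef_rot: [3.141, 0.001, 1.361]
force: [0.7, -0.9, -4.5]
grip_width: 0.0216
grip_force: 50.0
```

Scaled: 3 mm / 1000 = 0.003, 2 mm / 1000 = 0.002.

Request:
arm_command(plan=[[[0, 0, 0.001, 0, 0, 0, 0.8], [0, 0, 0.002, 0, 0, 0, 0.8], [0, 0, 0.003, 0, 0, 0, 0.8], [0, 0, 0.003, 0, 0, 0, 0.8]]])

```text
time_s: 18.8
ee_pos: [0.4941, 0.0612, 0.0885]
eef_rot: [3.141, 0.001, 1.361]
force: [0.3, 0.1, -4.2]
grip_width: 0.0216
grip_force: 50.0
```

Scaled: 2 mm / 1000 = 0.002, 1.4 mm / 1000 = 0.0014.

Request:
arm_command(plan=[[[0, 0, 0.0007, 0, 0, 0, 0.8], [0, 0, 0.0014, 0, 0, 0, 0.8], [0, 0, 0.002, 0, 0, 0, 0.8], [0, 0, 0.002, 0, 0, 0, 0.8]]])

```text
time_s: 19.2
ee_pos: [0.4941, 0.0612, 0.0866]
eef_rot: [3.141, 0.001, 1.361]
force: [-0.9, -0.3, -4.8]
grip_width: 0.0216
grip_force: 50.0
```

Scaled: 1 mm / 1000 = 0.001, 0.5 mm / 1000 = 0.0005.

Request:
arm_command(plan=[[[0, 0, 0.0005, 0, 0, 0, 0.8], [0, 0, 0.001, 0, 0, 0, 0.8], [0, 0, 0.001, 0, 0, 0, 0.8]]])

```text
time_s: 19.5
ee_pos: [0.4941, 0.0612, 0.0856]
eef_rot: [3.141, 0.001, 1.361]
force: [0.0, -0.2, -4.8]
grip_width: 0.0213
grip_force: 50.0
```

Scaled: 1 mm / 1000 = 0.001, 0.5 mm / 1000 = 0.0005.

Request:
arm_command(plan=[[[0, 0, 0.0005, 0, 0, 0, 0.8], [0, 0, 0.001, 0, 0, 0, 0.8], [0, 0, 0.001, 0, 0, 0, 0.8]]])

```text
time_s: 19.8
ee_pos: [0.4942, 0.0612, 0.085]
eef_rot: [3.141, 0.0, 1.361]
force: [-3.6, 0.1, 3.4]
grip_width: 0.0216
grip_force: 50.0
```

Request:
arm_command(plan=[[[0, 0, 0.0005, 0, 0, 0, 0.8], [0, 0, 0.0005, 0, 0, 0, 0.8], [0, 0, 0.0005, 0, 0, 0, 0.8]]])

```text
time_s: 20.1
ee_pos: [0.4942, 0.0613, 0.085]
eef_rot: [3.14, 0.0, 1.361]
force: [-7.1, -1.8, 10.7]
grip_width: 0.0218
grip_force: 50.0
```

It's seated at TCP z 85 mm with contact force rising. Releasing and rising.

Scaled: -55 mm / 1000 = -0.055, -50 mm / 1000 = -0.05.

Request:
arm_command(plan=[[[0, 0, -0.0005, 0, 0, 0, 0.5], [0, 0, -0.0005, 0, 0, 0, 0.2], [0, 0, -0.0005, 0, 0, 0, 0.04], [0, 0, -0.0005, 0, 0, 0, 0.04], [0, 0, -0.0005, 0, 0, 0, 0.04], [0, 0, -0.0005, 0, 0, 0, 0.04], [0, 0, -0.02, 0, 0, 0, 0.04], [0, 0, -0.05, 0, 0, 0, 0.04], [0, 0, -0.055, 0, 0, 0, -0.6], [0, 0, -0.055, 0, 0, 0, -0.6], [0, 0, -0.055, 0, 0, 0, -0.6]]])

```text
time_s: 21.2
ee_pos: [0.4937, 0.0612, 0.1382]
eef_rot: [-3.141, 0.001, 1.361]
force: [-0.7, 0.1, 1.0]
grip_width: 0.0656
grip_force: 0.0
```

```bash
python3 - <<'E'
from h import *
to(494.5,60.9,63,1.361)
s,_,W=cloud("scene")
b,g,r=[s[...,k].astype(int) for k in range(3)]
m=(r>150)&(g>60)&(g<190)&(b<90)&(abs(W[...,0]-.49)<.12)&(abs(W[...,1]-.06)<.13)&(W[...,2]>.045)
k=W[m]; q=k[abs(k[:,2]-.06)<.008]
A=np.c_[q[:,:2]-q[:,:2].mean(0),np.ones(len(q))]; print(len(q),"plane",np.linalg.lstsq(A,q[:,2],rcond=None)[0].round(4),np.median(q[:,2]),cv2.minAreaRect((q[:,:2]*1000).astype(np.float32)))
q=k[k[:,2]>.073]; print("collar",len(q),np.percentile(q[:,2],[5,50,95]).round(4),cv2.minAreaRect((q[:,:2]*1000).astype(np.float32)))
E
```

```text
shift [-0.1  0.9 75.2] turn [-0.     0.001 -0.   ] t 21.2
2482 plane [ 0.0019 -0.0043  0.0612] 0.061297976383614616 ((491.72393798828125, 61.6147575378418), (186.62571716308594, 127.07855987548828), 77.92219543457031)
collar 179 [0.0749 0.0819 0.1602] ((478.7456359863281, 63.98855972290039), (56.33097457885742, 84.20719909667969), 77.31857299804688)
```

Scaled: 72 mm / 1000 = 0.072, 71 mm / 1000 = 0.071.

Request:
arm_command(plan=[[[0, 0, 0.025, 0, 0, 0, -0.6], [0, 0, 0.05, 0, 0, 0, -0.6], [0, 0, 0.065, 0, 0, 0, -0.6], [0, 0, 0.071, 0, 0, 0, -0.6], [0, 0, 0.072, 0, 0, 0, -0.6], [0, 0, 0.072, 0, 0, 0, -0.6]]], squeeze=25)

```text
time_s: 21.85
ee_pos: [0.4944, 0.0612, 0.0674]
eef_rot: [3.141, 0.0, 1.361]
force: [0.9, 0.9, 0.0]
grip_width: 0.075
grip_force: 0.0
```

Request:
arm_command(plan=[[[0, 0, 0, 0, 0, 0, -0.4], [0, 0, 0, 0, 0, 0, 0.2], [0, 0, 0, 0, 0, 0, 0.2], [0, 0, 0, 0, 0, 0, 0.2], [0, 0, 0, 0, 0, 0, 0.2], [0, 0, 0, 0, 0, 0, 0.2]]])

```text
time_s: 22.45
ee_pos: [0.4944, 0.0613, 0.0675]
eef_rot: [3.14, 0.0, 1.361]
force: [-1.2, 0.2, 5.9]
grip_width: 0.0537
grip_force: 25.0
```

Scaled: -26 mm / 1000 = -0.026, -22 mm / 1000 = -0.022.

Request:
arm_command(plan=[[[0, 0, -0.003, 0, 0, 0, 0.2], [0, 0, -0.006, 0, 0, 0, 0.2], [0, 0, -0.01, 0, 0, 0, 0.2], [0, 0, -0.014, 0, 0, 0, 0.2], [0, 0, -0.018, 0, 0, 0, 0.2], [0, 0, -0.022, 0, 0, 0, 0.2], [0, 0, -0.026, 0, 0, 0, 0.2], [0, 0, -0.026, 0, 0, 0, 0.2]]])

```text
time_s: 23.25
ee_pos: [0.4944, 0.0612, 0.0937]
eef_rot: [3.14, 0.0, 1.361]
force: [-0.1, 0.2, -1.7]
grip_width: 0.0543
grip_force: 25.0
```

Scaled: -78 mm / 1000 = -0.078, -76 mm / 1000 = -0.076.

Request:
arm_command(plan=[[[0, 0, -0.008, 0, 0, 0, 0.2], [0, 0, -0.016, 0, 0, 0, 0.2], [0, 0, -0.024, 0, 0, 0, 0.2], [0, 0, -0.032, 0, 0, 0, 0.2], [0, 0, -0.042, 0, 0, 0, 0.2], [0, 0, -0.052, 0, 0, 0, 0.2], [0, 0, -0.062, 0, 0, 0, 0.2], [0, 0, -0.07, 0, 0, 0, 0.2], [0, 0, -0.076, 0, 0, 0, 0.2], [0, 0, -0.078, 0, 0, 0, 0.2], [0, 0, -0.078, 0, 0, 0, 0.2], [0, 0, -0.078, 0, 0, 0, 0.2]]])

```text
time_s: 24.45
ee_pos: [0.4939, 0.0613, 0.1708]
eef_rot: [3.141, 0.001, 1.361]
force: [-0.9, -0.3, -2.2]
grip_width: 0.0536
grip_force: 25.0
```

```bash
python3 - <<'E'
from h import *
to(494.5,60.9,170,1.361)
s,_,W=cloud("scene")
cv2.imwrite("pics/s5.png",cv2.resize(s[120:270,220:420],(800,600),interpolation=cv2.INTER_CUBIC))
b,g,r=[s[...,k].astype(int) for k in range(3)]
m=(r>150)&(g>60)&(g<190)&(b<90)&(abs(W[...,0]-.49)<.12)&(abs(W[...,1]-.06)<.13)&(W[...,2]>.045)
k=W[m]; z=np.median(k[:,2]);q=k[abs(k[:,2]-z)<.008]
A=np.c_[q[:,:2]-q[:,:2].mean(0),np.ones(len(q))]; print("plane",np.linalg.lstsq(A,q[:,2],rcond=None)[0].round(4),z,cv2.minAreaRect((q[:,:2]*1000).astype(np.float32)))
E
```

```text
shift [-0.2  0.6  0.8] turn [ 0.     0.001 -0.   ] t 24.45
plane [ 0.0019 -0.0042  0.1645] 0.16467960202603937 ((492.2977294921875, 62.707862854003906), (186.22781372070312, 126.44432830810547), 78.20626831054688)
```

View pics/s5.png

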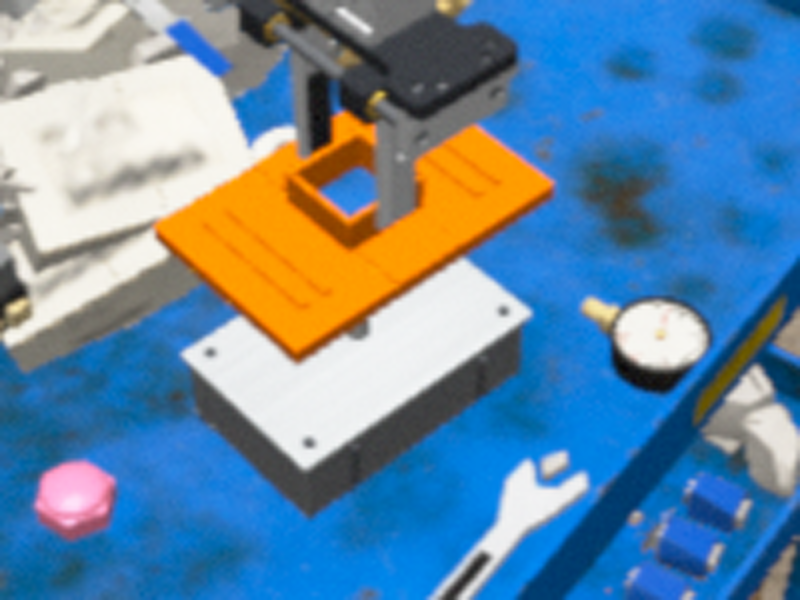

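The picture shows the cover level about 103 mm above its nested place, and the silver lid flat and square on the case, so I'm settling briefly and handing in.

Request:
arm_command(plan=[[[0, 0, 0, 0, 0, 0, 0.2], [0, 0, 0, 0, 0, 0, 0.2], [0, 0, 0, 0, 0, 0, 0.2], [0, 0, 0, 0, 0, 0, 0.2]]])

```text
time_s: 24.9
ee_pos: [0.4941, 0.0613, 0.1711]
eef_rot: [3.141, 0.001, 1.361]
force: [-0.1, -0.1, -1.6]
grip_width: 0.0537
grip_force: 25.0
```

```bash
python3 -c "
from station import ctrl
print(ctrl.hand_in())"
```

```text
the job is handed in; nothing more can be done
None
```

I handed the job in at about 25 s: the plug and cap stand in the end pockets beside the nipple, the sealing lid is home, and the cover is held level about 103 mm above its nested place. The hand-in gave no verdict.

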